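# Pack seven thread cones into the round tin

## Robot

A 6-joint arm with a two-finger parallel gripper is mounted at the origin on a cart in front of the work surface, level with it; the furniture and walls round the work are solid. World frame = base frame: x ahead of the robot, y to its left, z up, the work surface at z = 0. Lengths are in mm, angles in rad, forces in N, time in s.
With the tool pointing down it reaches from about 275 to 850 mm from the base axis. Payload 19 kg.
Tool frame: the origin (TCP) lies between the finger pads; the fingertips stand 14 mm ahead of it and the grasp point (between the pads) lies 5 mm behind it; z points along the fingers, y is the line along which they close (so a half turn about z gives the same grasp; the last joint's range is limited). The gripper opens to 85 mm and grips with 20 to 120 N. Pads are 22 mm wide; open, the fingers measure 114 mm over their backs; the gripper's body (76 mm by 85 mm) begins 54 mm behind the grasp point. The pads swing forward as they close: fully open they stand 13 mm farther back than shut.
Start: joints at [0.992, 0.15, 1.437, -0, 1.554, -0.134], TCP at [247.41, 519.019, 245.267] pointing down, gripper open.
Joint ranges: [-2.8, 2.8], [-0.68, 2.1], [0.12, 2.68], [-1.39, 4.53], [0.16, 2.79], [-2.81, 2.81]. Speed limits (rad/s): [1.89, 1.89, 2.22, 3.01, 3.01, 3.01].

## Interface

Orientations are given as [roll, pitch, yaw] about the fixed x, y, z axes, in that order (R = Rz(yaw) Ry(pitch) Rx(roll)).
In Python, from rig import manip, grab_frame, masks_of gives the robot as it stands.
- The arm moves only by the tool carry_out, never from a script. Its arguments are lists of equal length, an entry for each row: "fingers": the opening, from 0 (shut) to 1 (fully open); "travel": the shift along the tool's x, y, z in mm, a list of three; "rotation": the turn, a rotation vector about the tool's x, y, z in rad, a list of three. A call has 1 to 5 rows; each row is the pose to reach, as a shift and turn from the pose commanded when the call began, along the tool's axes at that moment; what a row does not reach only later rows make up. A row lasts 1/12 s, in which the tool goes at most 41.7 mm and 7.16 degrees, less where a joint would pass 70% of its speed; a pose out of reach is approached as far as the arm can. A call with a gripper value outside its range is refused whole. The fingers move at their own pace and stop on an object; the grip force is fixed at half the most. Time passes only in rows, so rows that repeat a pose let the fingers close. It gives the time, the measured TCP pose, the force, the opening and the grip force at its end, in the units of the state.
- manip.state(): the state, without advancing time (a new reading comes with each control period).
- grab_frame(name): name is "scene" or "top"; returns a dict with "pixels" (384x512x3 uint8, red, green, blue), "K" (3x3 intrinsics, pixels), "world_to_cam" (4x4, takes a point from world to camera coordinates). Camera axes: x right, y down, z forward; pixel columns grow to the right and rows downward; lengths in mm; the calibration is good to about 2 mm. A picture is of the moment at which its call begins. There is no depth.
- manip.sign_off(): hands the job in; it is judged then, once.
Trained networks look in a picture, given as the dict that the camera call returned (one of the last four; its "shot" number tells which), for a name from the list of things; names that differ only in an ending like _2 or _b are one class to them, and where a whole thing is asked for, a point or a joint stands for the part that bears it (a point fixed in the world has none). Each returns a list of dicts, best first, with "p" (0 to 1); they miss things now and then, are a little off and sometimes report something else, mostly with a low value. They report only what shows in the picture. A call takes as long as a camera call.
- masks_of(target, picture): "mask" (384x512 bool, what is visible of it) and "position" ([column, row] in pixels, amid what is visible of it).
The state is a dict: "time": time; "q": joint angles; "qvel": joint speeds; "tau": joint torques, N m; "tcp_pos": TCP position; "tcp_rot": TCP orientation; "ft_force": force on the tool from outside, world axes, zero at the start; "moment": the same for the moment, N m; "width": opening from 0.0 (shut) to 1.0 (fully open); "finger_force": force on a finger pad.
Only numpy, scipy, OpenCV 4.12 (cv2) and the standard library are available. Lean on these libraries where they do the work, as an engineer would, in place of code of your own. Each camera call takes 0.05 s, during which the arm holds its last target. There are 200 camera calls.

## Task

Stand all seven thread cones in the round tin, upright and flat on its cork floor. They only fit nestled together, one in the middle and six in a ring round it, so the one standing astray in the tin has to make room for the two on the other side of the worktop. Do not tip a cone over, and leave the tape roll, the tape measure and the spool where they are.

Things in the scene. Friction and masses are not known exactly. Their poses are not given: they have to be found in the camera images.
- tin: shallow round open tin of plain metal, fixed: 168 mm wide inside, rolled rim 177 mm across and 64 mm above the work surface, flat cork floor 14 mm above the underside; origin at the centre of its underside, z up. It holds just seven cones, one in the middle and six in a ring round it, 60 degrees apart at 55 to 57 mm from the middle, 3 mm to spare at the wall. Cones in it stand loose
- cone_1: cone of cream overlock thread, 90 mm tall, round: 54 mm across at the foot, tapering evenly from 3 mm up to 29 mm across at 76 mm up, then to 20 mm at 88 mm; about 90 g; origin at the centre of its underside, z up. cone_1 to cone_5 start in the tin, in any order: four side by side in ring places, one astray across the middle and the two empty ring places
- cone_2: cone of cream overlock thread, 90 mm tall, round: 54 mm across at the foot, tapering evenly from 3 mm up to 29 mm across at 76 mm up, then to 20 mm at 88 mm; about 90 g; origin at the centre of its underside, z up. cone_1 to cone_5 start in the tin, in any order: four side by side in ring places, one astray across the middle and the two empty ring places
- cone_3: cone of cream overlock thread, 90 mm tall, round: 54 mm across at the foot, tapering evenly from 3 mm up to 29 mm across at 76 mm up, then to 20 mm at 88 mm; about 90 g; origin at the centre of its underside, z up. cone_1 to cone_5 start in the tin, in any order: four side by side in ring places, one astray across the middle and the two empty ring places
- cone_4: cone of cream overlock thread, 90 mm tall, round: 54 mm across at the foot, tapering evenly from 3 mm up to 29 mm across at 76 mm up, then to 20 mm at 88 mm; about 90 g; origin at the centre of its underside, z up. cone_1 to cone_5 start in the tin, in any order: four side by side in ring places, one astray across the middle and the two empty ring places
- cone_5: cone of cream overlock thread, 90 mm tall, round: 54 mm across at the foot, tapering evenly from 3 mm up to 29 mm across at 76 mm up, then to 20 mm at 88 mm; about 90 g; origin at the centre of its underside, z up. cone_1 to cone_5 start in the tin, in any order: four side by side in ring places, one astray across the middle and the two empty ring places
- cone_6: cone of cream overlock thread, 90 mm tall, round: 54 mm across at the foot, tapering evenly from 3 mm up to 29 mm across at 76 mm up, then to 20 mm at 88 mm; about 90 g; origin at the centre of its underside, z up. Starts on the work surface, to the left of the tin
- cone_7: cone of cream overlock thread, 90 mm tall, round: 54 mm across at the foot, tapering evenly from 3 mm up to 29 mm across at 76 mm up, then to 20 mm at 88 mm; about 90 g; origin at the centre of its underside, z up. Starts on the work surface, to the left of the tin
- orange_tape: roll of orange tape lying flat, 90 mm across, 30 mm high, origin at the centre of its underside; a bystander
- tape_reel: round teal tape measure lying flat, 52 x 84 mm, 18 mm high; origin on its underside, 16 mm from the drum's centre; a bystander
- spool: wooden spool of dark thread standing upright, 38 mm across, 45 mm high, origin at the centre of its underside; a bystander

How it is judged (in metres and radians):
At the end, for the whole second after the job is handed in: All seven cones stand inside the tin: the centre of each underside within 64 mm of the tin's axis and 10 to 18 mm above the tin's underside (its floor is at 14 mm), each upright within 0.08 rad, and at rest (under 0.02 m/s) (horizontal distance between each of cone_1, cone_2, cone_3, cone_4, cone_5, cone_6, cone_7 and tin below 0.064 m and z of cone_1 in the frame of tin between 0.01 and 0.018 m and angle between each of cone_1, cone_2, cone_3, cone_4, cone_5, cone_6, cone_7's own z axis and vertical below 0.08 rad and linear speed of each of cone_1, cone_2, cone_3, cone_4, cone_5, cone_6, cone_7 below 0.02 m/s and z of cone_2 in the frame of tin between 0.01 and 0.018 m and z of cone_3 in the frame of tin between 0.01 and 0.018 m and z of cone_4 in the frame of tin between 0.01 and 0.018 m and z of cone_5 in the frame of tin between 0.01 and 0.018 m and z of cone_6 in the frame of tin between 0.01 and 0.018 m and z of cone_7 in the frame of tin between 0.01 and 0.018 m); the robot touches nothing.
It fails at once if a cone is tipped over (leans by more than 0.6 rad) (angle between any of cone_1, cone_2, cone_3, cone_4, cone_5, cone_6, cone_7's own z axis and vertical above 0.6 rad).
It fails at once if the tape roll, the tape measure or the spool is moved by more than 15 mm (distance of any of orange_tape, tape_reel, spool from where it was at the start of the episode above 0.015 m).
It also fails if it takes over 69 s, if anything falls off the work surface, if the arm or the gripper's body presses on something with over 40 N, if the wrist force passes 120 N, or if a joint passes its speed limit or range.

## Working session

There is one attempt and no reset: what is moved stays moved. The work goes in short steps, Python scripts to look and compute and a tool call to move; the robot and the scene stay as the last step left them, time stands still between calls to the robot, and variables do not carry over. Pictures are saved under pics/ and viewed, at most 10 in all, crops included, and the job is handed in when it is done.

Besides the shell and the picture viewer there is one more tool, called after "Request:" in YAML: its name, and indented under it one key for each argument. carry_out: Moves the arm, as the interface text tells. Its arguments: {"type":"object","properties":{"fingers":{"type":"array","items":{"type":"number"}},"travel":{"type":"array","items":{"type":"array","items":{"type":"number"}}},"rotation":{"type":"array","items":{"type":"array","items":{"type":"number"}}}},"required":["fingers","travel","rotation"]}

```bash
mkdir -p pics; ls; python3 - <<'E'
from rig import manip, grab_frame, masks_of
import cv2,numpy as np
s=manip.state();print(s['time'],s['tcp_pos'],s['tcp_rot'],s['width'])
fs=[grab_frame(n) for n in("scene","top")]
for n,f in zip(("scene","top"),fs):
    print(n,f['K'].tolist(),np.round(f['world_to_cam'],4).tolist())
    for t in("cone_1","tin","orange_tape","tape_reel","spool"):
        print(t,[(round(d['p'],2),np.round(d['position'],1).tolist(),int(d['mask'].sum())) for d in masks_of(t,f)])
im=np.hstack([f['pixels'] for f in fs])[:,:,::-1]
cv2.imwrite('pics/a.png',cv2.resize(np.vstack([f['pixels'] for f in fs])[:,:,::-1],(400,600)))
cv2.imwrite('pics/scene.png',fs[0]['pixels'][:,:,::-1]);cv2.imwrite('pics/top.png',fs[1]['pixels'][:,:,::-1])
E
```

```text
pics
0.0 [247.30038161 518.84336606 244.67923908] [-3.14038672e+00 -1.83778262e-04  2.69676088e+00] 0.999748473046942
scene [[409.84617058439693, 0.0, 253.41647155703447], [0.0, 409.84617058439693, 188.79748666887937], [0.0, 0.0, 1.0]] [[0.8992, -0.4371, -0.0197, -512.8017], [-0.2807, -0.5417, -0.7923, 168.4433], [0.3357, 0.718, -0.6098, 918.9348], [0.0, 0.0, 0.0, 1.0]]
cone_1 [(0.87, [214.3, 242.5], 564), (0.67, [227.6, 257.3], 456), (0.64, [227.9, 225.6], 464), (0.62, [249.9, 221.2], 427), (0.61, [257.8, 245.0], 736), (0.55, [249.9, 151.8], 143)]
tin [(0.9, [242.3, 262.9], 2669)]
orange_tape [(0.83, [296.4, 174.0], 478), (0.22, [248.3, 153.5], 218)]
tape_reel [(0.85, [196.8, 220.4], 285)]
spool [(0.86, [180.8, 198.1], 264), (0.34, [227.2, 228.3], 500)]
top [[498.67382874171886, 0.0, 254.81574236240795], [0.0, 498.67382874171886, 184.47175240682736], [0.0, 0.0, 1.0]] [[-0.0041, -0.9998, 0.0213, -84.5196], [-0.9836, 0.0002, -0.1805, 545.7822], [0.1804, -0.0217, -0.9833, 981.3989], [0.0, 0.0, 0.0, 1.0]]
cone_1 [(0.91, [166.6, 157.3], 521), (0.88, [288.1, 244.3], 530), (0.8, [305.3, 265.5], 542), (0.74, [294.2, 216.5], 518), (0.7, [157.2, 235.3], 548), (0.66, [328.7, 258.5], 501), (0.6, [322.5, 222.1], 520)]
tin []
orange_tape [(0.82, [217.7, 118.3], 1164), (0.16, [196.3, 266.7], 308)]
tape_reel [(0.62, [240.0, 261.6], 599)]
spool [(0.51, [192.6, 266.7], 276)]
```

View pics/scene.png

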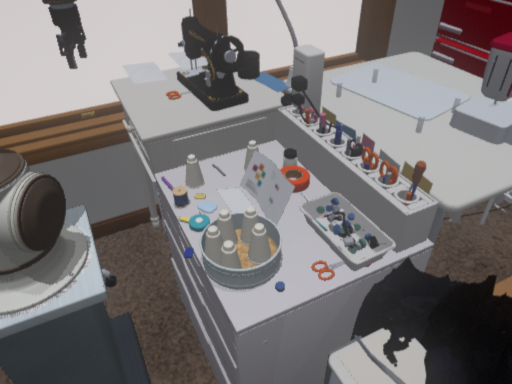

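View pics/top.png

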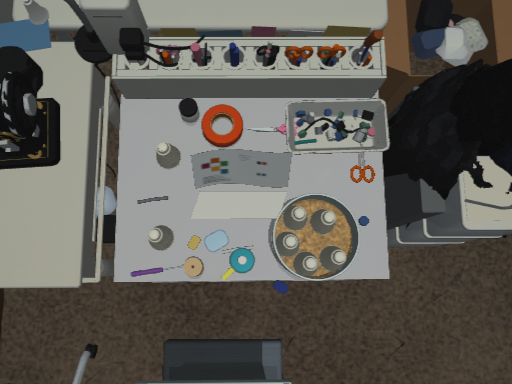

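The scene view shows five cones in the tin at about (240,240), with cones 6 and 7 at (194,170) and (252,155). In the top view the tin is at (315,236), with cone tips near (299,213), (329,217), (290,241), (310,264) and (340,257). The two loose cones have tips at (163,148) and (155,235), and a raised stand sits between them at (240,168).

```bash
cat > h.py <<'E'
import cv2,numpy as np
from scipy.optimize import least_squares, minimize
from rig import manip, grab_frame, masks_of
def proj(f,P):
    P=np.atleast_2d(P); W=f['world_to_cam']; c=P@W[:3,:3].T+W[:3,3]; q=c@f['K'].T; return q[:,:2]/q[:,2:]
def ray(f,uv,z):
    W=f['world_to_cam'];R=W[:3,:3];o=-R.T@W[:3,3];d=R.T@np.linalg.inv(f['K'])@np.array([uv[0],uv[1],1.]);return o+d*(z-o[2])/d[2]
th=np.linspace(0,2*np.pi,40)
def ring(x,y,z,r): return np.c_[x+r*np.cos(th),y+r*np.sin(th),0*th+z]
def sil(f,x,y,z0,S=8):
    P=np.vstack([ring(x,y,z0+h,r) for h,r in((0,27),(3,27),(76,14.5),(88,10),(90,10))])
    return cv2.convexHull(proj(f,P).astype(np.float32))[:,0]
def mask_sil(f,x,y,z0):
    m=np.zeros((384,512),np.uint8);cv2.fillPoly(m,[np.round(sil(f,x,y,z0)*16).astype(np.int32)],1,shift=4);return m>0
def fit(f,mask,x,y,z0):
    # silhouette match with soft edges
    g=lambda m:cv2.GaussianBlur(m.astype(np.float32),(0,0),1.5)
    M=g(mask)
    c=lambda p:float(((g(mask_sil(f,p[0],p[1],z0))-M)**2).sum())
    r=minimize(c,[x,y],method='Nelder-Mead',options=dict(initial_simplex=[[x,y],[x+6,y],[x,y+6]],xatol=.1,fatol=.01,maxiter=120));return r.x,r.fun
E
python3 - <<'E'
from h import *
t=grab_frame("top");s=grab_frame("scene")
print(t['shot'],s['shot'])
for d in masks_of("cone_1",t):
    uv=d['position'];p0=ray(t,uv,45)
    for z0 in((0,) if uv[0]<200 else (14,)):
        x,c=fit(t,d['mask'],p0[0],p0[1],z0);print('top',np.round(uv),z0,np.round(x,1),round(c))
for d in masks_of("cone_1",s):
    uv=d['position'];p0=ray(s,uv,55)
    z0=14 if uv[1]>195 else 0
    x,c=fit(s,d['mask'],p0[0],p0[1],z0);print('scene',np.round(uv),z0,np.round(x,1),round(c))
for p in masks_of("tin",t):print(p['p'],p['position'])
for n,f,b in(('t',t,(265,185,105,105)),('s',s,(170,130,150,155))):
    x,y,w,h=b;cv2.imwrite(f'pics/{n}c.png',cv2.resize(f['pixels'][y:y+h,x:x+w,::-1],None,fx=4,fy=4,interpolation=cv2.INTER_CUBIC)[:600])
a=cv2.imread('pics/tc.png');b=cv2.imread('pics/sc.png');
E
```

```text
3 4
top [329. 260.] 14 [ 395.4 -245. ] 6
top [305. 264.] 14 [ 384.2 -190. ] 18
top [288. 243.] 14 [ 425.5 -152.7] 4
top [320. 221.] 14 [ 473.7 -227.1] 13
top [169. 156.] 0 [616.6 102.2] 2
scene [256. 243.] 14 [ 476.4 -226.5] 36
scene [250. 219.] 14 [ 483.1 -162.8] 181
scene [229. 257.] 14 [ 407.4 -222.1] 208
scene [226. 228.] 14 [ 434.9 -138.8] 127
scene [215. 242.] 14 [ 389.9 -176.8] 142
scene [245. 154.] 0 [611.4 101.1] 209
scene [193. 175.] 0 [443.6 118.4] 6
scene [246. 264.] 14 [ 416.7 -272.7] 1484
0.83 [319.9, 236.8]
```

View pics/tc.png

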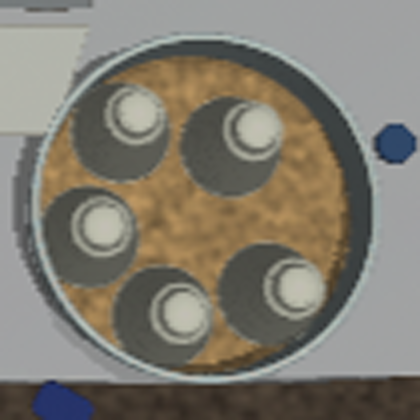

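View pics/sc.png

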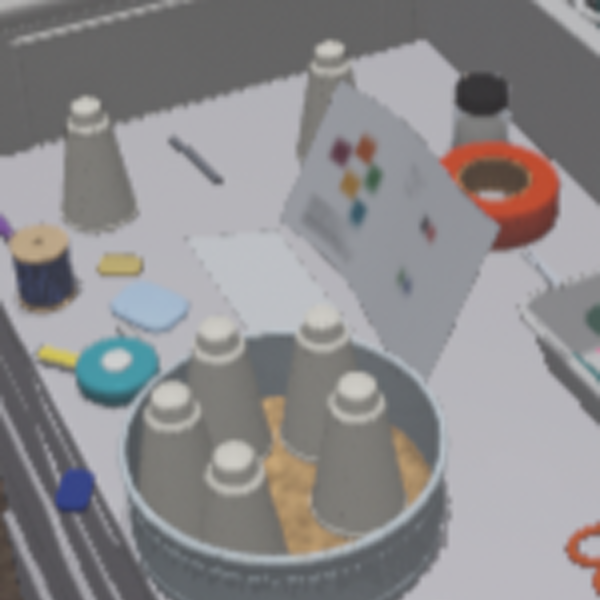

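The crops show the tips clearly. Four cones stand in ring places and the astray one, at crop (255,128), is across the middle. The rim circle is centred at about crop (205,208). Next I triangulate.

```bash
cat >> h.py <<'E'
def tip(f,uv,r=7):
    """centroid of the bright tip disc near uv"""
    g=cv2.cvtColor(f['pixels'],cv2.COLOR_RGB2GRAY);u,v=np.round(uv).astype(int);S=8
    c=cv2.resize(g[v-r:v+r+1,u-r:u+r+1],None,fx=S,fy=S,interpolation=cv2.INTER_CUBIC)
    m=(c>0.5*(np.percentile(c,97)+np.percentile(c,30))).astype(np.uint8)
    n,l,st,ce=cv2.connectedComponentsWithStats(m)
    k=min(range(1,n),key=lambda i:np.hypot(*(ce[i]-r*S-S/2))-st[i,4]*.01)
    return np.array([u-r,v-r])+(ce[k]+.5)/S-.5
def tri(fa,a,fb,b):
    rr=lambda X:np.r_[proj(fa,X)[0]-a,proj(fb,X)[0]-b]
    s=least_squares(rr,np.r_[ray(fa,a,95)]);return s.x,np.abs(s.fun).max()
def tipfit(f,mask_uv):pass
E
python3 - <<'E'
from h import *
t=grab_frame("top");s=grab_frame("scene")
N='ABCDE67'
T=[(339.25,256.5),(310.5,263),(290.75,241.5),(328.75,217),(299.25,212.5),(155,235),(163,148)]
Sc=[(229,244.25),(213,229.5),(224.5,213.25),(259.25,227.5),(250.5,210.5),(191.5,156.75),(252.5,142.5)]
for n,a,b in zip(N,T,Sc):
    a2=tip(t,a);X,e=tri(t,a2,s,np.array(b));
    print(n,np.round(a2,1),np.round(tip(s,b),1),np.round(X,1),round(e,2), 'rayz',np.round(ray(t,a2,90 if n in'67' else 104)[:2],1))
# rim: fit projected circle to edge points
g=cv2.Canny(cv2.cvtColor(t['pixels'],cv2.COLOR_RGB2GRAY),60,150)
def fitrim(x,z,r):
    dt=cv2.distanceTransform(255-g,cv2.DIST_L2,5)
    f=lambda p:np.minimum(cv2.remap(dt,proj(t,ring(p[0],p[1],z,r)).astype(np.float32)[:,None],None,cv2.INTER_LINEAR).ravel(),4)
    best=min((minimize(lambda p:(f(p)).sum(),[x[0]+dx,x[1]+dy],method='Nelder-Mead') for dx in(-4,0,4) for dy in(-4,0,4)),key=lambda o:o.fun);return best.x,best.fun
for r in(88.5,84):print(r,fitrim(ray(t,(316.25,237),64),62 if r>85 else 62,r))
p=ray(t,(316.25,237),64);print(p)
# stand corners triangulate (top vs scene)
for a,b in(((192,150),(255.6,152.5)),((290,154),(294,187)),((192,183),(241,185))):print('stand',tri(t,np.array(a),s,np.array(b)))
E
```

```text
A [340.  256.4] [227.9 243.5] [ 396.8 -247.9  102.6] 0.65 rayz [ 395.6 -247.3]
B [311.  262.7] [212.1 228.4] [ 384.9 -191.9  100.8] 0.54 rayz [ 383.9 -191.2]
C [290.7 240.9] [222.1 210.1] [ 426.6 -153.7   99.2] 0.5 rayz [ 425.4 -153. ]
D [329.5 216.3] [258.6 226. ] [ 473.6 -230.2  100.6] 0.19 rayz [ 472.9 -229.5]
E [299.5 212.4] [247.8 207. ] [ 481.4 -171.8   99.5] 0.17 rayz [ 480.6 -171.2]
6 [152.5 233.3] [190.9 156.1] [442.7 115.4  85. ] 0.33 rayz [441.8 114.6]
7 [161.8 145.6] [251.9 142. ] [618.8 102.3  86.9] 0.1 rayz [617.8 101.8]
88.5 (array([ 437.01219876, -203.05117209]), np.float64(31.51523208618164))
84 (array([ 438.34842779, -208.69107201]), np.float64(9.316601753234863))
[ 435.844641   -208.38286894   64.        ]
stand (array([604.82903727,  41.56821354,  93.96317907]), np.float64(1.9490142661960874))
stand (array([ 597.81284937, -154.80590225,  110.78506649]), np.float64(1.2786215692677843))
stand (array([558.05933219,  50.2757817 ,  -5.54207326]), np.float64(0.6597793120641597))
```

```bash
cat >> h.py <<'E'
def shift(yaw,d):
    c,s=np.cos(yaw),np.sin(yaw);return np.round([c*d[0]+s*d[1],s*d[0]-c*d[1],-d[2]],1)
E
python3 - <<'E'
from h import *
print(shift(2.697,np.array([473.3,-229.5,170])-[247.3,518.9,244.8]))
E
```

```text
[-525.9 -578.4   74.8]
```

Request:
carry_out:
  fingers: [0.52,0.52,0.52,0.52,0.52]
  travel:
    - [-26,-29,0]
    - [-52,-58,0]
    - [-79,-87,0]
    - [-105,-116,0]
    - [-131.5,-144.6,0]
  rotation:
    - [0,0,0]
    - [0,0,0]
    - [0,0,0]
    - [0,0,0]
    - [0,0,0]

```text
time: 1.37
tcp_pos: [303.8, 330.3, 245.3]
tcp_rot: [3.142, 0.0, 2.697]
ft_force: [0.9, -0.3, -0.2]
width: 0.52
finger_force: 0.0
```

Request:
carry_out:
  fingers: [0.52,0.52,0.52,0.52,0.52]
  travel:
    - [-26,-29,0]
    - [-52,-58,0]
    - [-79,-87,0]
    - [-105,-116,0]
    - [-131.5,-144.6,0]
  rotation:
    - [0,0,0]
    - [0,0,0]
    - [0,0,0]
    - [0,0,0]
    - [0,0,0]

```text
time: 1.78
tcp_pos: [360.3, 143.0, 245.6]
tcp_rot: [3.141, 0.001, 2.697]
ft_force: [0.6, 0.4, -0.2]
width: 0.518
finger_force: 0.0
```

Request:
carry_out:
  fingers: [0.52,0.52,0.52,0.52,0.52]
  travel:
    - [-26,-29,0]
    - [-52,-58,0]
    - [-79,-87,0]
    - [-105,-116,0]
    - [-131.5,-144.6,0]
  rotation:
    - [0,0,0]
    - [0,0,0]
    - [0,0,0]
    - [0,0,0]
    - [0,0,0]

```text
time: 2.2
tcp_pos: [416.9, -44.4, 245.6]
tcp_rot: [3.141, 0.001, 2.696]
ft_force: [1.3, 1.7, 0.2]
width: 0.518
finger_force: 0.0
```

Request:
carry_out:
  fingers: [0.52,0.52,0.52,0.52,0.52]
  travel:
    - [-26,-29,0]
    - [-52,-58,0]
    - [-79,-87,20]
    - [-105,-116,50]
    - [-131.5,-144.6,70]
  rotation:
    - [0,0,0]
    - [0,0,0]
    - [0,0,0]
    - [0,0,-0.06]
    - [0,0,-0.113]

```text
time: 2.62
tcp_pos: [470.1, -220.9, 180.1]
tcp_rot: [-3.142, 0.0, 2.812]
ft_force: [0.7, 1.1, 0.8]
width: 0.521
finger_force: 0.0
```

Request:
carry_out:
  fingers: [0.52,0.52,0.52]
  travel:
    - [0,0,25]
    - [0,0,50]
    - [0,0,50]
  rotation:
    - [0,0,0]
    - [0,0,0]
    - [0,0,0]

```text
time: 2.87
tcp_pos: [468.4, -218.7, 126.6]
tcp_rot: [3.14, -0.007, 2.809]
ft_force: [-0.3, 1.1, -0.6]
width: 0.519
finger_force: 0.0
```

```bash
python3 - <<'E'
from h import *
s=grab_frame("scene");st=manip.state();p=st['tcp_pos'];print(np.round(p,1),st['tcp_rot'])
im=cv2.resize(s['pixels'][130:280,170:320,::-1],None,fx=4,fy=4,interpolation=cv2.INTER_CUBIC)
for z,c in((0,(0,0,255)),(-14,(0,255,0)),(-21,(255,0,0))):
    u=(proj(s,p+[0,0,z])[0]-[170,130])*4;cv2.circle(im,tuple(int(v) for v in u),4,c,-1)
cv2.imwrite('pics/g1.png',im)
E
```

```text
[ 469.2 -218.8  129.5] [ 3.14061111 -0.00410746  2.80933908]
```

View pics/g1.png

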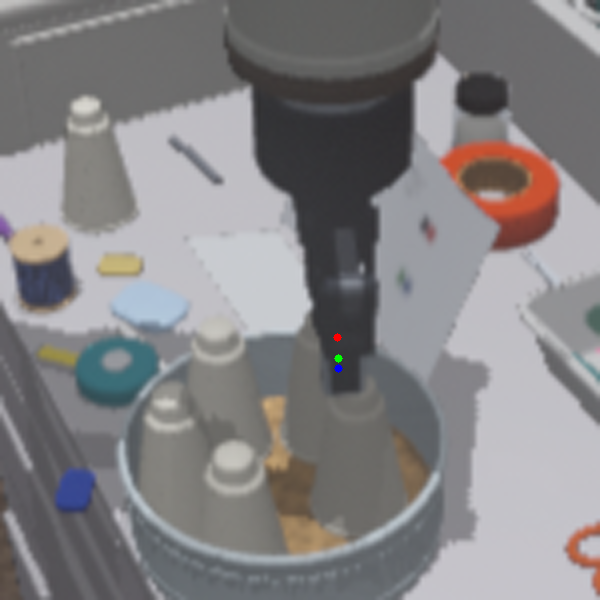

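The gripper sits over the astray cone but falls short by the 10 mm the last fast row dropped. I'll correct that and descend.

```bash
python3 - <<'E'
from h import *
p=manip.state()['tcp_pos'];print(p);print(shift(2.810,np.array([473.3,-229.5,82])-p))
E
```

```text
[ 469.21157081 -218.79888014  129.50683564]
[-7.3 -8.8 47.5]
```

Request:
carry_out:
  fingers: [0.52,0.52,0.52,0.52,0.52]
  travel:
    - [-7.3,-8.8,0]
    - [-7.3,-8.8,0]
    - [-7.3,-8.8,20]
    - [-7.3,-8.8,40]
    - [-7.3,-8.8,44]
  rotation:
    - [0,0,0]
    - [0,0,0]
    - [0,0,0]
    - [0,0,0]
    - [0,0,0]

```text
time: 3.33
tcp_pos: [473.9, -229.7, 86.2]
tcp_rot: [3.141, -0.001, 2.81]
ft_force: [-0.1, 0.3, -1.5]
width: 0.519
finger_force: 0.0
```

Request:
carry_out:
  fingers: [0.52]
  travel:
    - [0,0,0]
  rotation:
    - [0,0,0]

```text
time: 3.42
tcp_pos: [474.3, -229.9, 87.5]
tcp_rot: [3.142, -0.0, 2.81]
ft_force: [-0.2, 0.7, -0.6]
width: 0.52
finger_force: 0.0
```

Request:
carry_out:
  fingers: [0.52,0.52,0.3,0.2,0.2]
  travel:
    - [-0.5,0,5]
    - [-0.5,0,5]
    - [-0.5,0,5]
    - [-0.5,0,5]
    - [-0.5,0,5]
  rotation:
    - [0,0,0]
    - [0,0,0]
    - [0,0,0]
    - [0,0,0]
    - [0,0,0]

```text
time: 3.83
tcp_pos: [475.2, -230.3, 83.6]
tcp_rot: [-3.141, 0.002, 2.81]
ft_force: [-0.9, 1.9, 7.2]
width: 0.361
finger_force: 58.8
```

Request:
carry_out:
  fingers: [0.2,0.2,0.2]
  travel:
    - [0,0,0]
    - [0,0,0]
    - [0,0,0]
  rotation:
    - [0,0,0]
    - [0,0,0]
    - [0,0,0]

```text
time: 4.08
tcp_pos: [475.2, -230.3, 83.5]
tcp_rot: [-3.141, 0.002, 2.81]
ft_force: [-1.1, 2.5, 7.0]
width: 0.371
finger_force: 58.8
```

```bash
python3 - <<'E'
from h import *
p=manip.state()['tcp_pos'];print(p);print(shift(2.810,np.array([489.6,-225.2,83.5])-p))
E
```

```text
[ 475.22270552 -230.27710773   83.54995786]
[-11.9   9.5   0. ]
```

Request:
carry_out:
  fingers: [0.2,0.2,0.2,0.2,0.2]
  travel:
    - [0,0,-2]
    - [-4,3,-2]
    - [-8,6.5,-2]
    - [-11.9,9.5,-2]
    - [-11.9,9.5,-2]
  rotation:
    - [0,0,0]
    - [0,0,0]
    - [0,0,0]
    - [0,0,0]
    - [0,0,0]

```text
time: 4.5
tcp_pos: [490.0, -224.7, 84.2]
tcp_rot: [-3.141, 0.0, 2.81]
ft_force: [0.5, 0.4, -0.9]
width: 0.366
finger_force: 58.6
```

Request:
carry_out:
  fingers: [0.2,0.2]
  travel:
    - [0,0,1.5]
    - [0,0,1.5]
  rotation:
    - [0,0,0]
    - [0,0,0]

```text
time: 4.67
tcp_pos: [489.6, -224.9, 83.6]
tcp_rot: [3.142, 0.001, 2.81]
ft_force: [-0.1, 3.9, 12.0]
width: 0.369
finger_force: 60.8
```

Request:
carry_out:
  fingers: [0.5,0.5,0.5,0.5,0.5]
  travel:
    - [0,0,0]
    - [0,0,0]
    - [0,0,-20]
    - [0,0,-55]
    - [0,0,-90]
  rotation:
    - [0,0,0]
    - [0,0,0]
    - [0,0,0]
    - [0,0,0]
    - [0,0,0]

```text
time: 5.08
tcp_pos: [488.3, -224.6, 172.9]
tcp_rot: [3.141, -0.003, 2.81]
ft_force: [1.1, -0.0, 0.8]
width: 0.501
finger_force: 0.0
```

Request:
carry_out:
  fingers: [0.6,0.6,0.6,0.6,0.6]
  travel:
    - [0,0,0]
    - [0,0,0]
    - [0,0,0]
    - [0,0,0]
    - [0,0,0]
  rotation:
    - [0,0,0.1]
    - [0,0,0.2]
    - [0,0,0.3]
    - [0,0,0.4]
    - [0,0,0.5]

```text
time: 5.5
tcp_pos: [488.9, -225.0, 172.6]
tcp_rot: [-3.141, -0.0, 2.305]
ft_force: [0.5, 0.0, 0.5]
width: 0.601
finger_force: 0.0
```

Request:
carry_out:
  fingers: [0.6,0.6,0.6,0.6,0.6]
  travel:
    - [0,0,0]
    - [0,0,0]
    - [0,0,0]
    - [0,0,0]
    - [0,0,0]
  rotation:
    - [0,0,0.1]
    - [0,0,0.2]
    - [0,0,0.3]
    - [0,0,0.4]
    - [0,0,0.5]

```text
time: 5.92
tcp_pos: [488.9, -225.0, 172.5]
tcp_rot: [-3.141, -0.0, 1.805]
ft_force: [-0.3, 0.1, 0.5]
width: 0.599
finger_force: 0.0
```

```bash
python3 - <<'E'
from h import *
st=manip.state();p=st['tcp_pos'];y=st['tcp_rot'][2];print(p,st['tcp_rot']);print(shift(y,np.array([442.5,115,175])-p))
E
```

```text
[ 488.93702586 -224.97985134  172.49233177] [-3.14119284e+00 -2.18773160e-04  1.80481035e+00]
[341.5  33.7  -2.5]
```

Request:
carry_out:
  fingers: [0.6,0.6,0.6,0.6,0.6]
  travel:
    - [34,3,0]
    - [68,7,0]
    - [102,10,0]
    - [136,13,0]
    - [171,17,0]
  rotation:
    - [0,0,0]
    - [0,0,0]
    - [0,0,0]
    - [0,0,0]
    - [0,0,0]

```text
time: 6.33
tcp_pos: [464.4, -53.6, 172.5]
tcp_rot: [-3.141, 0.0, 1.809]
ft_force: [1.9, -0.3, -0.2]
width: 0.6
finger_force: 0.0
```

Request:
carry_out:
  fingers: [0.6,0.6,0.6,0.6,0.6]
  travel:
    - [34,3,0]
    - [68,7,0]
    - [102,10,0]
    - [136,13,0]
    - [170.5,16.7,0]
  rotation:
    - [0,0,0]
    - [0,0,0]
    - [0,0,0]
    - [0,0,0]
    - [0,0,0]

```text
time: 6.75
tcp_pos: [440.2, 116.2, 172.7]
tcp_rot: [3.142, 0.0, 1.81]
ft_force: [1.2, -0.7, 0.7]
width: 0.605
finger_force: 0.0
```

Request:
carry_out:
  fingers: [0.6,0.6,0.6,0.6,0.6]
  travel:
    - [0,0,0]
    - [0,0,35]
    - [0,0,70]
    - [0,0,100]
    - [0,0,100]
  rotation:
    - [0,0,0]
    - [0,0,0]
    - [0,0,0]
    - [0,0,0]
    - [0,0,0]

```text
time: 7.17
tcp_pos: [438.1, 114.4, 67.8]
tcp_rot: [-3.134, -0.001, 1.81]
ft_force: [-1.6, -0.1, -1.4]
width: 0.601
finger_force: 0.0
```

```bash
python3 - <<'E'
from h import *
st=manip.state();print(st['tcp_pos'])
t=grab_frame("top");s=grab_frame("scene")
im=t['pixels'][185:290,140:380,::-1];a=cv2.resize(im,(720,315),interpolation=cv2.INTER_CUBIC)
b=cv2.resize(s['pixels'][120:215,140:380,::-1],(720,285),interpolation=cv2.INTER_CUBIC)
cv2.imwrite('pics/b1.png',np.vstack([a,b]))
for u in((339.25,256.5),(310.5,263),(290.75,241.5),(336.75,211),(299.25,212.5)):
    x=ray(t,tip(t,u),104)[:2];d=x-[437,-206];print(np.round(x,1),np.round(np.hypot(*d),1),np.round(np.degrees(np.arctan2(d[1],d[0]))%360))
E
```

```text
[438.06712288 114.37821846  67.76726074]
[ 395.6 -247.3] 58.5 225.0
[ 383.9 -191.2] 55.1 164.0
[ 425.4 -153. ] 54.2 102.0
[ 485.2 -232.7] 55.1 331.0
[ 480.9 -170.8] 56.3 39.0
```

View pics/b1.png

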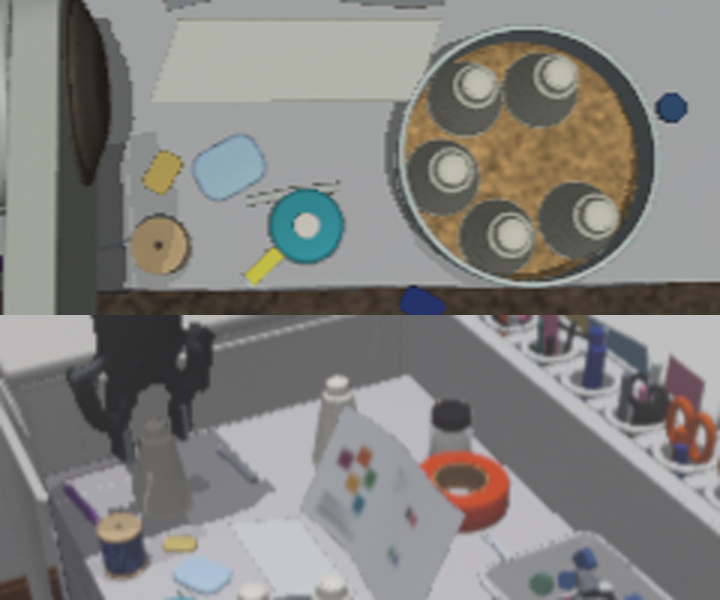

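The top crop shows D now at crop (560,76), nestled beside E, and an open space in the tin. In the scene crop the fingers straddle cone 6.

Request:
carry_out:
  fingers: [0.6,0.6]
  travel:
    - [0,0,0]
    - [0,0,0]
  rotation:
    - [0,0,0]
    - [0,0,0]

```text
time: 7.43
tcp_pos: [442.0, 114.7, 74.7]
tcp_rot: [3.139, 0.001, 1.81]
ft_force: [-0.0, -0.7, -0.0]
width: 0.598
finger_force: 0.0
```

```bash
python3 - <<'E'
from h import *
t=grab_frame("top")
x=ray(t,tip(t,(326.7,210.3)),104);d=x[:2]-[437,-206];print(x,np.hypot(*d),np.degrees(np.arctan2(d[1],d[0])))
st=manip.state();p=st['tcp_pos'];y=st['tcp_rot'][2];print(p,y,shift(y,np.array([442.5,115,70])-p))
E
```

```text
[ 487.39560088 -223.99190826  104.        ] 53.51098345868487 -19.647248976470923
[441.91523884 114.76029085  74.47413672] 1.8096336742142896 [0.1 0.6 4.5]
```

Request:
carry_out:
  fingers: [0.5,0.3,0.2,0.2,0.2]
  travel:
    - [0,0.5,4.5]
    - [0,0.5,4.5]
    - [0,0.5,4.5]
    - [0,0.5,4.5]
    - [0,0.5,4.5]
  rotation:
    - [0,0,0]
    - [0,0,0]
    - [0,0,0]
    - [0,0,0]
    - [0,0,0]

```text
time: 7.9
tcp_pos: [441.6, 114.8, 68.8]
tcp_rot: [3.141, 0.0, 1.81]
ft_force: [-2.8, -0.7, 7.4]
width: 0.368
finger_force: 58.7
```

Request:
carry_out:
  fingers: [0.2,0.2,0.2,0.2,0.2]
  travel:
    - [0,0,0]
    - [0,0,-20]
    - [0,0,-55]
    - [0,0,-90]
    - [0,0,-130]
  rotation:
    - [0,0,0]
    - [0,0,0]
    - [0,0,0]
    - [0,0,0]
    - [0,0,0]

```text
time: 8.32
tcp_pos: [440.7, 114.8, 199.1]
tcp_rot: [-3.14, -0.0, 1.81]
ft_force: [0.7, 0.3, -1.7]
width: 0.361
finger_force: 59.1
```

Request:
carry_out:
  fingers: [0.2,0.2]
  travel:
    - [0,0,0]
    - [0,0,0]
  rotation:
    - [0,0,0]
    - [0,0,0]

```text
time: 8.48
tcp_pos: [442.2, 115.0, 200.3]
tcp_rot: [3.138, 0.001, 1.81]
ft_force: [0.6, 0.2, -1.7]
width: 0.367
finger_force: 59.2
```

```bash
python3 - <<'E'
from h import *
st=manip.state();p=st['tcp_pos'];y=st['tcp_rot'][2];a=np.radians(283)
g=np.array([437+52*np.cos(a),-206+52*np.sin(a),p[2]]);print(p,y,st['width'],g,shift(y,g-p))
s=grab_frame("scene")
for d in masks_of("cone_1",s):
    uv=d['position']
    if uv[1]<170: 
        for z in(120,125,130):
            x,c=fit(s,d['mask'],p[0],p[1],z);print(uv,z,x,c)
cv2.imwrite('pics/c1.png',cv2.resize(s['pixels'][60:210,120:320,::-1],None,fx=3,fy=3))
E
```

```text
[442.22869144 114.98636655 200.30281739] 1.8098890493614128 0.3673329950736277 [ 448.69745483 -256.66724337  200.30281739] [-362.6  -81.7   -0. ]
[186.6, 133.6] 120 [450.3664249  137.10709791] 7.954171180725098
[186.6, 133.6] 125 [446.66065059 129.69296579] 8.669562339782715
[186.6, 133.6] 130 [445.67986332 118.70413999] 10.838882446289062
[248.7, 149.0] 120 [448.45903812 120.68497495] 576.5733642578125
[248.7, 149.0] 125 [448.29497562 103.01053648] 591.3935546875
[248.7, 149.0] 130 [439.42205082 115.4668353 ] 587.7675170898438
```

```bash
python3 - <<'E'
from h import *
st=manip.state();p=st['tcp_pos'];y=st['tcp_rot'][2]
print(p,y,shift(y,np.array([449.4,-261.9,p[2]])-p))
E
```

```text
[441.10047685 114.86477264 197.57896117] 1.8097917476494167 [-368.   -81.1   -0. ]
```

Request:
carry_out:
  fingers: [0.2,0.2,0.2,0.2,0.2]
  travel:
    - [-24,-5,-3]
    - [-48,-11,-3]
    - [-73,-16,-3]
    - [-98,-22,-3]
    - [-122.7,-27,-3]
  rotation:
    - [0,0,0]
    - [0,0,0]
    - [0,0,0]
    - [0,0,0]
    - [0,0,0]

```text
time: 9.0
tcp_pos: [443.5, -11.8, 199.8]
tcp_rot: [-3.139, -0.001, 1.81]
ft_force: [-0.3, 0.1, -0.4]
width: 0.369
finger_force: 59.1
```

Request:
carry_out:
  fingers: [0.2,0.2,0.2,0.2,0.2]
  travel:
    - [-24,-5,0]
    - [-48,-11,0]
    - [-73,-16,0]
    - [-98,-22,0]
    - [-122.7,-27,0]
  rotation:
    - [0,0,0]
    - [0,0,0]
    - [0,0,0]
    - [0,0,0]
    - [0,0,0]

```text
time: 9.42
tcp_pos: [446.3, -137.4, 199.8]
tcp_rot: [-3.14, -0.001, 1.81]
ft_force: [0.7, -0.1, -0.4]
width: 0.363
finger_force: 59.1
```

Request:
carry_out:
  fingers: [0.2,0.2,0.2,0.2,0.2]
  travel:
    - [-24,-5,0]
    - [-48,-11,0]
    - [-73,-16,0]
    - [-98,-22,0]
    - [-122.7,-27,0]
  rotation:
    - [0,0,0]
    - [0,0,0]
    - [0,0,0]
    - [0,0,0]
    - [0,0,0]

```text
time: 9.83
tcp_pos: [449.2, -262.9, 199.6]
tcp_rot: [-3.14, -0.002, 1.81]
ft_force: [-0.2, 0.7, -1.2]
width: 0.364
finger_force: 59.1
```

Request:
carry_out:
  fingers: [0.2,0.2,0.2,0.2,0.2]
  travel:
    - [0,0,0]
    - [0,0,0]
    - [0,0,0]
    - [0,0,0]
    - [0,0,0]
  rotation:
    - [0,0,0]
    - [0,0,0]
    - [0,0,0]
    - [0,0,0]
    - [0,0,0]

```text
time: 10.25
tcp_pos: [449.9, -261.1, 201.1]
tcp_rot: [-3.141, -0.0, 1.811]
ft_force: [-0.8, -0.1, -0.7]
width: 0.361
finger_force: 59.1
```

```bash
python3 - <<'E'
from h import *
st=manip.state();p=st['tcp_pos'];y=st['tcp_rot'][2]
print(p,y,shift(y,np.array([449.4,-261.9,84])-p))
s=grab_frame("scene")
cv2.imwrite('pics/c1.png',cv2.resize(s['pixels'][130:290,160:340,::-1],None,fx=3.5,fy=3.5,interpolation=cv2.INTER_CUBIC))
E
```

```text
[ 449.92284967 -261.06751545  201.08144733] 1.8107647901853792 [ -0.7  -0.7 117.1]
```

View pics/c1.png

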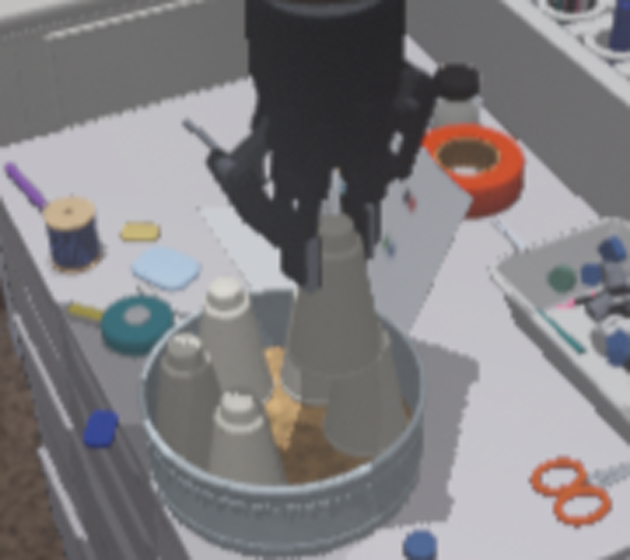

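Cone 6 hangs upright over the empty place near crop (335,300). Lowering.

Request:
carry_out:
  fingers: [0.2,0.2,0.2,0.2,0.2]
  travel:
    - [-0.5,-0.5,20]
    - [-0.5,-0.5,40]
    - [-0.5,-0.5,58]
    - [-0.5,-0.5,58]
    - [-0.5,-0.5,58]
  rotation:
    - [0,0,0]
    - [0,0,0]
    - [0,0,0]
    - [0,0,0]
    - [0,0,0]

```text
time: 10.72
tcp_pos: [449.4, -262.0, 143.2]
tcp_rot: [-3.141, -0.001, 1.81]
ft_force: [-0.9, 0.3, -0.8]
width: 0.368
finger_force: 59.1
```

Request:
carry_out:
  fingers: [0.2,0.2,0.2,0.2,0.2]
  travel:
    - [0,0,6]
    - [0,0,12]
    - [0,0,18]
    - [0,0,24]
    - [0,0,30]
  rotation:
    - [0,0,0]
    - [0,0,0]
    - [0,0,0]
    - [0,0,0]
    - [0,0,0]

```text
time: 11.13
tcp_pos: [449.5, -262.5, 112.7]
tcp_rot: [-3.141, 0.0, 1.81]
ft_force: [0.1, -1.2, -1.2]
width: 0.365
finger_force: 59.3
```

Request:
carry_out:
  fingers: [0.2,0.2,0.2,0.2,0.2]
  travel:
    - [0,0,5]
    - [0,0,10]
    - [0,0,15]
    - [0,0,20]
    - [0,0,25]
  rotation:
    - [0,0,0]
    - [0,0,0]
    - [0,0,0]
    - [0,0,0]
    - [0,0,0]

```text
time: 11.55
tcp_pos: [449.5, -262.6, 87.8]
tcp_rot: [-3.142, 0.0, 1.81]
ft_force: [0.0, 0.4, -1.1]
width: 0.365
finger_force: 59.3
```

Request:
carry_out:
  fingers: [0.2,0.2,0.2,0.2]
  travel:
    - [0,0,1.5]
    - [0,0,3]
    - [0,0,4]
    - [0,0,4]
  rotation:
    - [0,0,0]
    - [0,0,0]
    - [0,0,0]
    - [0,0,0]

```text
time: 11.88
tcp_pos: [449.5, -262.6, 84.2]
tcp_rot: [-3.141, 0.0, 1.81]
ft_force: [-0.4, 0.4, -0.1]
width: 0.366
finger_force: 59.3
```

Request:
carry_out:
  fingers: [0.2,0.2,0.49,0.49,0.49]
  travel:
    - [0,0,1.5]
    - [0,0,1.5]
    - [0,0,1.5]
    - [0,0,1.5]
    - [0,0,1.5]
  rotation:
    - [0,0,0]
    - [0,0,0]
    - [0,0,0]
    - [0,0,0]
    - [0,0,0]

```text
time: 12.3
tcp_pos: [449.6, -262.6, 82.9]
tcp_rot: [3.142, 0.0, 1.81]
ft_force: [0.1, -0.6, 0.7]
width: 0.49
finger_force: 0.0
```

Request:
carry_out:
  fingers: [0.49,0.49,0.49,0.49,0.49]
  travel:
    - [0,0,-15]
    - [0,0,-40]
    - [0,0,-75]
    - [0,0,-110]
    - [0,0,-115]
  rotation:
    - [0,0,0]
    - [0,0,0]
    - [0,0,0]
    - [0,0,0]
    - [0,0,0]

```text
time: 12.72
tcp_pos: [450.8, -263.6, 203.7]
tcp_rot: [3.137, 0.006, 1.81]
ft_force: [1.1, -0.5, 0.9]
width: 0.488
finger_force: 0.0
```

```bash
python3 - <<'E'
from h import *
st=manip.state();p=st['tcp_pos'];y=st['tcp_rot'][2]
print(p,y,shift(y,np.array([618.3,102,p[2]])-p))
E
```

```text
[ 450.84442542 -263.55587627  203.73661357] 1.80980944072624 [315.5 249.2  -0. ]
```

Request:
carry_out:
  fingers: [0.6,0.6,0.6,0.6,0.6]
  travel:
    - [21,16.5,0]
    - [42,33,0]
    - [63,50,0]
    - [84,66.5,0]
    - [105,83.2,0]
  rotation:
    - [0,0,0]
    - [0,0,0]
    - [0,0,0]
    - [0,0,0]
    - [0,0,0]

```text
time: 13.13
tcp_pos: [505.9, -139.6, 197.8]
tcp_rot: [3.141, 0.0, 1.81]
ft_force: [0.6, 0.1, 0.7]
width: 0.6
finger_force: 0.0
```

Request:
carry_out:
  fingers: [0.6,0.6,0.6,0.6,0.6]
  travel:
    - [21,16.5,0]
    - [42,33,0]
    - [63,50,0]
    - [84,66.5,0]
    - [105,83.2,0]
  rotation:
    - [0,0,0]
    - [0,0,0]
    - [0,0,0]
    - [0,0,0]
    - [0,0,0]

```text
time: 13.55
tcp_pos: [561.9, -17.8, 197.7]
tcp_rot: [3.141, 0.0, 1.81]
ft_force: [0.4, -0.7, 0.5]
width: 0.6
finger_force: 0.0
```

Request:
carry_out:
  fingers: [0.6,0.6,0.6,0.6,0.6]
  travel:
    - [21,16.5,0]
    - [42,33,0]
    - [63,50,0]
    - [84,66.5,0]
    - [105,83.2,0]
  rotation:
    - [0,0,0]
    - [0,0,0]
    - [0,0,0]
    - [0,0,0]
    - [0,0,0]

```text
time: 13.97
tcp_pos: [617.9, 104.0, 197.6]
tcp_rot: [3.142, 0.0, 1.81]
ft_force: [0.1, -0.8, -0.0]
width: 0.598
finger_force: 0.0
```

Request:
carry_out:
  fingers: [0.6,0.6,0.6,0.6,0.6]
  travel:
    - [0,0,0]
    - [0,0,0]
    - [0,0,0]
    - [0,0,0]
    - [0,0,0]
  rotation:
    - [0,0,0]
    - [0,0,0]
    - [0,0,0]
    - [0,0,0]
    - [0,0,0]

```text
time: 14.38
tcp_pos: [617.3, 101.7, 197.9]
tcp_rot: [3.141, 0.0, 1.809]
ft_force: [0.1, -0.3, -0.2]
width: 0.604
finger_force: 0.0
```

```bash
python3 - <<'E'
from h import *
st=manip.state();p=st['tcp_pos'];y=st['tcp_rot'][2]
print(p,y,shift(y,np.array([618.3,102,70])-p))
t=grab_frame("top")
cv2.imwrite('pics/d1.png',cv2.resize(t['pixels'][185:290,265:370,::-1],None,fx=5,fy=5,interpolation=cv2.INTER_CUBIC))
def tipc(c): # crop pixel -> px
    return np.array(c)/5+[265,185]
for u in((339.25,256.5),(310.5,263),(290.75,241.5),(326.7,210.3),(299.25,212.5)):
    x=ray(t,tip(t,u),104)[:2];d=x-[437,-208];print(np.round(x,1),np.round(np.hypot(*d),1),np.round(np.degrees(np.arctan2(d[1],d[0]))%360))
u=proj(t,[449.5,-262.6,104])[0];print(u,tip(t,u));x=ray(t,tip(t,u),104)[:2];d=x-[437,-208];print(x,np.hypot(*d),np.degrees(np.arctan2(d[1],d[0])))
E
```

```text
[617.29362265 101.74222416 197.87464497] 1.808758997943666 [  0.    1.  127.9]
[ 395.6 -247.3] 57.1 224.0
[ 383.9 -191.2] 55.7 162.0
[ 425.4 -153. ] 56.2 102.0
[ 487.4 -224. ] 52.9 342.0
[ 480.9 -170.8] 57.6 40.0
[346.91457915 228.27499537] [348.42551148 228.80773236]
[ 448.46159546 -265.49971437] 58.63092462767268 -78.72681396849418
```

View pics/d1.png

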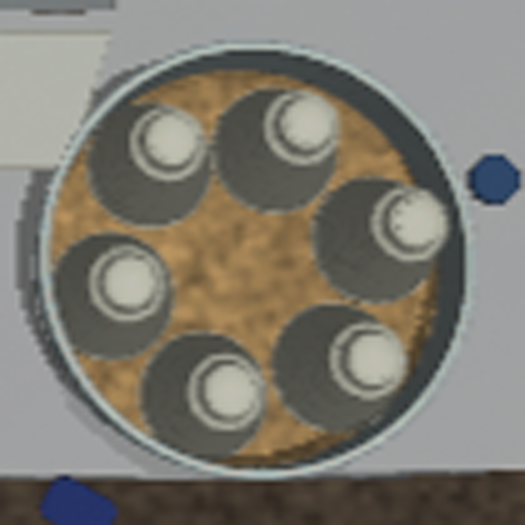

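All six ring cones stand round an open middle centred at about crop (245,245), and cone 6 sits well in its place. Now cone 7.

Request:
carry_out:
  fingers: [0.6,0.6,0.6,0.6,0.6]
  travel:
    - [0,1,25]
    - [0,1,60]
    - [0,1,95]
    - [0,1,122]
    - [0,1,122]
  rotation:
    - [0,0,0]
    - [0,0,0]
    - [0,0,0]
    - [0,0,0]
    - [0,0,0]

```text
time: 14.85
tcp_pos: [615.7, 102.1, 70.3]
tcp_rot: [-3.134, -0.001, 1.809]
ft_force: [-0.9, 0.7, -0.8]
width: 0.596
finger_force: 0.0
```

Request:
carry_out:
  fingers: [0.6,0.6,0.6,0.6]
  travel:
    - [0,0,5]
    - [0,0,5]
    - [0,0,5]
    - [0,0,5]
  rotation:
    - [0,0,0]
    - [0,0,0]
    - [0,0,0]
    - [0,0,0]

```text
time: 15.18
tcp_pos: [619.3, 102.8, 72.6]
tcp_rot: [3.139, 0.001, 1.81]
ft_force: [0.6, -0.5, -0.2]
width: 0.6
finger_force: 0.0
```

Request:
carry_out:
  fingers: [0.4,0.2,0.2,0.2,0.2]
  travel:
    - [0,0,0]
    - [0,0,0]
    - [0,0,0]
    - [0,0,0]
    - [0,0,0]
  rotation:
    - [0,0,0]
    - [0,0,0]
    - [0,0,0]
    - [0,0,0]
    - [0,0,0]

```text
time: 15.6
tcp_pos: [619.0, 102.9, 72.1]
tcp_rot: [3.14, 0.0, 1.81]
ft_force: [-2.0, 0.1, 10.0]
width: 0.359
finger_force: 58.4
```

Request:
carry_out:
  fingers: [0.2,0.2,0.2,0.2,0.2]
  travel:
    - [0,0,-20]
    - [0,0,-50]
    - [0,0,-85]
    - [0,0,-120]
    - [0,0,-145]
  rotation:
    - [0,0,0]
    - [0,0,0]
    - [0,0,0]
    - [0,0,0]
    - [0,0,0]

```text
time: 16.02
tcp_pos: [618.7, 102.9, 219.5]
tcp_rot: [3.139, 0.001, 1.81]
ft_force: [-0.0, 0.8, -1.1]
width: 0.354
finger_force: 59.0
```

Request:
carry_out:
  fingers: [0.2,0.2,0.2,0.2,0.2]
  travel:
    - [0,0,0]
    - [0,0,0]
    - [0,0,0]
    - [0,0,0]
    - [0,0,0]
  rotation:
    - [0,0,0]
    - [0,0,0]
    - [0,0,0]
    - [0,0,0]
    - [0,0,0]

```text
time: 16.43
tcp_pos: [618.1, 102.8, 214.4]
tcp_rot: [-3.14, -0.0, 1.81]
ft_force: [-0.2, -0.3, -0.9]
width: 0.352
finger_force: 59.0
```

```bash
python3 - <<'E'
from h import *
st=manip.state();p=st['tcp_pos'];y=st['tcp_rot'][2]
print(p,y,st['width'],shift(y,np.array([435.6,-208.2,p[2]])-p))
E
```

```text
[618.05368967 102.81829826 214.40409783] 1.8097711015407247 0.35151650147735153 [-259.  -250.9   -0. ]
```

Request:
carry_out:
  fingers: [0.2,0.2,0.2,0.2,0.2]
  travel:
    - [-17,-17,0]
    - [-34,-34,0]
    - [-52,-50,0]
    - [-69,-67,0]
    - [-86,-83.7,0]
  rotation:
    - [0,0,0]
    - [0,0,0]
    - [0,0,0]
    - [0,0,0]
    - [0,0,0]

```text
time: 16.85
tcp_pos: [556.6, -1.3, 214.9]
tcp_rot: [-3.14, -0.0, 1.81]
ft_force: [-0.3, -0.6, -0.3]
width: 0.358
finger_force: 59.0
```

Request:
carry_out:
  fingers: [0.2,0.2,0.2,0.2,0.2]
  travel:
    - [-17,-17,0]
    - [-34,-34,0]
    - [-52,-50,0]
    - [-69,-67,0]
    - [-86,-83.7,0]
  rotation:
    - [0,0,0]
    - [0,0,0]
    - [0,0,0]
    - [0,0,0]
    - [0,0,0]

```text
time: 17.27
tcp_pos: [495.6, -104.7, 215.0]
tcp_rot: [-3.141, -0.001, 1.81]
ft_force: [0.0, -0.3, -1.8]
width: 0.358
finger_force: 59.0
```

Request:
carry_out:
  fingers: [0.2,0.2,0.2,0.2,0.2]
  travel:
    - [-17,-17,0]
    - [-34,-34,0]
    - [-52,-50,0]
    - [-69,-67,0]
    - [-86,-83.7,0]
  rotation:
    - [0,0,0]
    - [0,0,0]
    - [0,0,0]
    - [0,0,0]
    - [0,0,0]

```text
time: 17.68
tcp_pos: [434.6, -208.0, 215.1]
tcp_rot: [-3.141, -0.001, 1.81]
ft_force: [0.2, -0.2, -1.0]
width: 0.356
finger_force: 59.0
```

Request:
carry_out:
  fingers: [0.2,0.2,0.2,0.2,0.2]
  travel:
    - [0,0,0]
    - [0,0,0]
    - [0,0,0]
    - [0,0,0]
    - [0,0,0]
  rotation:
    - [0,0,0]
    - [0,0,0]
    - [0,0,0]
    - [0,0,0]
    - [0,0,0]

```text
time: 18.1
tcp_pos: [435.9, -206.6, 215.6]
tcp_rot: [-3.141, -0.0, 1.811]
ft_force: [0.2, 0.8, -1.5]
width: 0.356
finger_force: 59.0
```

```bash
python3 - <<'E'
from h import *
st=manip.state();p=st['tcp_pos'];y=st['tcp_rot'][2]
print(p,y,st['width'],shift(y,np.array([435.6,-207.8,86.5])-p))
E
```

```text
[ 435.86442958 -206.60823547  215.56187874] 1.810816337081026 0.35612406730232865 [ -1.1  -0.5 129.1]
```

Request:
carry_out:
  fingers: [0.2,0.2,0.2,0.2,0.2]
  travel:
    - [-1,-0.5,20]
    - [-1,-0.5,40]
    - [-1,-0.5,60]
    - [-1,-0.5,70]
    - [-1,-0.5,75]
  rotation:
    - [0,0,0]
    - [0,0,0]
    - [0,0,0]
    - [0,0,0]
    - [0,0,0]

```text
time: 18.52
tcp_pos: [435.1, -207.7, 139.4]
tcp_rot: [-3.14, -0.001, 1.811]
ft_force: [-0.3, -0.5, -0.9]
width: 0.358
finger_force: 59.0
```

Request:
carry_out:
  fingers: [0.2,0.2,0.2,0.2,0.2]
  travel:
    - [0,0,5]
    - [0,0,10]
    - [0,0,15]
    - [0,0,20]
    - [0,0,24]
  rotation:
    - [0,0,0]
    - [0,0,0]
    - [0,0,0]
    - [0,0,0]
    - [0,0,0]

```text
time: 18.93
tcp_pos: [435.4, -208.4, 116.5]
tcp_rot: [3.141, 0.0, 1.81]
ft_force: [0.0, -0.3, -1.2]
width: 0.355
finger_force: 59.0
```

Request:
carry_out:
  fingers: [0.2,0.2,0.2,0.2,0.2]
  travel:
    - [0,0,3]
    - [0,0,6]
    - [0,0,9]
    - [0,0,12]
    - [0,0,15]
  rotation:
    - [0,0,0]
    - [0,0,0]
    - [0,0,0]
    - [0,0,0]
    - [0,0,0]

```text
time: 19.35
tcp_pos: [435.3, -208.4, 101.5]
tcp_rot: [3.142, 0.0, 1.81]
ft_force: [-0.0, -0.7, -0.4]
width: 0.352
finger_force: 59.0
```

Bottom is about 15 mm above the cork; continue gently.

Request:
carry_out:
  fingers: [0.2,0.2,0.2,0.2,0.2]
  travel:
    - [0,0,2]
    - [0,0,4]
    - [0,0,6]
    - [0,0,8]
    - [0,0,10]
  rotation:
    - [0,0,0]
    - [0,0,0]
    - [0,0,0]
    - [0,0,0]
    - [0,0,0]

```text
time: 19.77
tcp_pos: [435.4, -208.4, 91.6]
tcp_rot: [3.141, 0.0, 1.81]
ft_force: [1.8, 0.6, 0.9]
width: 0.354
finger_force: 59.2
```

Request:
carry_out:
  fingers: [0.2,0.2,0.2,0.2,0.2]
  travel:
    - [0,0,1.5]
    - [0,0,3]
    - [0,0,4.5]
    - [0,0,5]
    - [0,0,5]
  rotation:
    - [0,0,0]
    - [0,0,0]
    - [0,0,0]
    - [0,0,0]
    - [0,0,0]

```text
time: 20.18
tcp_pos: [435.6, -208.4, 86.9]
tcp_rot: [3.141, 0.0, 1.81]
ft_force: [4.6, 1.2, 0.7]
width: 0.357
finger_force: 59.3
```

Request:
carry_out:
  fingers: [0.2,0.2,0.2]
  travel:
    - [0,0.5,1]
    - [0,1,1.5]
    - [0,1,1.5]
  rotation:
    - [0,0,0]
    - [0,0,0]
    - [0,0,0]

```text
time: 20.43
tcp_pos: [436.2, -208.6, 86.1]
tcp_rot: [-3.141, 0.001, 1.81]
ft_force: [-4.8, -1.0, 15.8]
width: 0.356
finger_force: 61.7
```

Request:
carry_out:
  fingers: [0.48,0.48,0.48,0.48,0.48]
  travel:
    - [0,0,0]
    - [0,0,0]
    - [0,0,0]
    - [0,0,-10]
    - [0,0,-30]
  rotation:
    - [0,0,0]
    - [0,0,0]
    - [0,0,0]
    - [0,0,0]
    - [0,0,0]

```text
time: 20.85
tcp_pos: [435.2, -207.5, 114.1]
tcp_rot: [-3.139, -0.003, 1.81]
ft_force: [1.4, -0.1, 0.2]
width: 0.478
finger_force: 0.0
```

Request:
carry_out:
  fingers: [0.48,0.48,0.48,0.48,0.48]
  travel:
    - [0,0,-35]
    - [0,0,-70]
    - [0,0,-100]
    - [20,0,-100]
    - [50,0,-100]
  rotation:
    - [0,0,0]
    - [0,0,0]
    - [0,0,0]
    - [0,0,0]
    - [0,0,0]

```text
time: 21.27
tcp_pos: [424.9, -160.6, 217.4]
tcp_rot: [3.14, 0.002, 1.808]
ft_force: [-0.1, 1.2, -0.2]
width: 0.482
finger_force: 0.0
```

Request:
carry_out:
  fingers: [0.48,0.48,0.48,0.48,0.48]
  travel:
    - [35,0,0]
    - [70,0,0]
    - [105,0,0]
    - [140,0,0]
    - [175,0,0]
  rotation:
    - [0,0,0]
    - [0,0,0]
    - [0,0,0]
    - [0,0,0]
    - [0,0,0]

```text
time: 21.68
tcp_pos: [382.1, 11.8, 215.9]
tcp_rot: [3.141, 0.0, 1.809]
ft_force: [1.1, 0.2, 0.6]
width: 0.48
finger_force: 0.0
```

```bash
python3 - <<'E'
from h import *
st=manip.state();print(st['tcp_pos'])
t=grab_frame("top");s=grab_frame("scene")
a=cv2.resize(t['pixels'][185:290,265:370,::-1],(400,400),interpolation=cv2.INTER_CUBIC)
b=cv2.resize(s['pixels'][190:295,185:290,::-1],(400,400),interpolation=cv2.INTER_CUBIC)
cv2.imwrite('pics/e1.png',np.hstack([a,b]))
E
```

```text
[382.05519548  11.83941756 215.92819807]
```

View pics/e1.png

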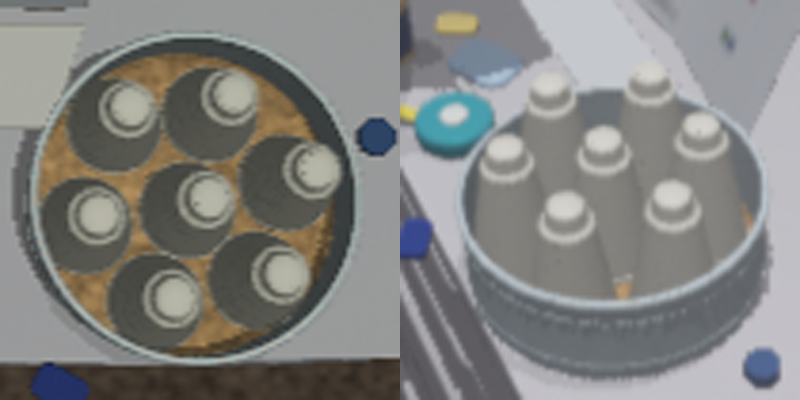

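All seven cones stand nestled in the tin, with the middle one at top crop (208,198), and the gripper is clear.

Request:
carry_out:
  fingers: [0.48,0.48,0.48]
  travel:
    - [0,0,0]
    - [0,0,0]
    - [0,0,0]
  rotation:
    - [0,0,0]
    - [0,0,0]
    - [0,0,0]

```text
time: 22.03
tcp_pos: [383.2, 9.7, 215.4]
tcp_rot: [-3.141, 0.0, 1.809]
ft_force: [0.4, 0.3, 0.2]
width: 0.481
finger_force: 0.0
```

```bash
python3 -c "
from rig import manip
print(manip.sign_off())"
```

```text
the job is handed in; nothing more can be done
None
```

I handed in the job at about 22 s: in the last pictures all seven cones stand upright in the tin, one in the middle and six round it, with the gripper clear; sign-off returned no verdict.

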